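# Put the Gram stain bottles in order of use

### The arm

A 6-joint arm with a two-finger parallel gripper is mounted at the origin on a cart in front of the work surface, level with it; the furniture and walls round the work are solid. World frame = base frame: x ahead of the robot, y to its left, z up, the work surface at z = 0. Lengths are in m, angles in rad, forces in N, time in s.
With the tool pointing down it reaches from about 0.375 to 0.825 m from the base axis. Payload 5.5 kg.
Tool frame: the origin (TCP) lies on the centre line of the jaws, within the pads' length; the fingertips stand 11 mm ahead of it and the grasp point (between the pads) lies 8 mm behind it (finger_overhang is the z of the fingertips in the tool frame, in m); z points along the fingers, y is the line along which they close (so a half turn about z gives the same grasp; the last joint's range is limited). The gripper opens to 85 mm and grips with 20 to 120 N. Pads are 22 mm wide; open, the fingers measure 114 mm over their backs; the gripper's body (76 mm by 85 mm) begins 54 mm behind the grasp point. The pads swing forward as they close: fully open they stand 13 mm farther back than shut.
Start: joints at [-1.113, 0.314, -0.047, 1.21, 0, 1.571], TCP at [0.265, -0.538, 0.242] pointing down, gripper open.
Joint ranges: [-2.67, 2.67], [-0.69, 1.73], [-1.03, 1.25], [-2.08, 2.16], [-1.42, 1.45], [-3.14, 3.14]. Speed limits (rad/s): [2.39, 2.39, 3.01, 3.14, 3.14, 3.14].

### API

Orientations are given as a 3x3 rotation matrix whose columns are the frame's x, y, z axes.
In Python, from workcell import sense, camera, camera_model, close_job, finger_overhang gives the robot as it stands.
- The arm moves only by the tool move_arm, never from a script. Its argument "motion" is a list of rows, each an object of numbers: "tx", "ty", "tz": the shift along the world's x, y, z in m; "turn": the turn about the world's z in rad. A call has exactly 8 rows; each row shifts and turns the commanded pose from where the row before left it; what a row does not reach is not made up. A row lasts 1/10 s, in which the tool goes at most 50 mm and 8.59 degrees, less where a joint would pass 70% of its speed; a pose out of reach is approached as far as the arm can. A call is refused whole if a number of a shift passes 0.05 or a number of a turn 0.15, either way. A call with a gripper value outside its range is refused whole. "fingers" is the opening, from 0 (shut) to 1 (fully open), set as the call begins (left out, the last holds). The fingers move at their own pace and stop on an object; the grip force is fixed at half the most. Time passes only in rows, so rows that do not move let the fingers close, or fill a call up. It gives the time, the measured TCP pose, the force, the opening and the grip force at its end, in the units of the state.
- sense(): the state, without advancing time (a new reading comes with each control period).
- camera(name): name is "scene" or "top"; returns the picture (400x640x3 uint8, red, green, blue); there is no depth.
- camera_model(name): a dict with "K" (3x3 intrinsics, pixels), "k1" (the pictures are not rectified: a ray, as slopes to the right and down, at radius r is drawn at 1 + k1 r^2 times it, then the intrinsics apply), "pose" (4x4, takes a point from camera to world coordinates). Camera axes: x right, y down, z forward; pixel columns grow to the right and rows downward; lengths in m; the calibration is good to about 2 mm. A picture is of the moment at which its call begins. camera_model takes no time and is no camera call.
- close_job(): hands the job in; it is judged then, once.
The state is a dict: "time_s": time; "joint_pos": joint angles; "qvel": joint speeds; "effort": joint torques, N m; "tcp_pos": TCP position; "tool_rot": TCP orientation; "wrist_force": force on the tool from outside, world axes, zero at the start; "moment": the same for the moment, N m; "opening": finger opening in m; "gripper_force": force on a finger pad.
Only numpy, scipy, OpenCV 4.12 (cv2) and the standard library are available. Lean on these libraries where they do the work, as an engineer would, in place of code of your own. Each camera call takes 0.05 s, during which the arm holds its last target. There are 200 camera calls.

### The job

Set the bench up for a Gram stain: move the four dropping bottles from the blue storage rack to the white rack beside the slide tray, one bottle to a place, in their order of use counted from the end where the slide tray stands: violet cap nearest the tray, then brown, then white, and red farthest from it. Keep the bottles upright, let each stand fully down in its hole, and leave the slide box, the spirit lamp and the match box where they are.

Things in the scene. Friction and masses are not known exactly. Their poses are not given: they have to be found in the camera images.
- bottle_violet: Upright white plastic dropping bottle, violet ribbed screw cap and violet band on its label, 50 to 105 g. Origin: centre of its underside, z up. Body 36 mm across (foot chamfered 4 mm) up to 55 mm, then narrowing to a 23 mm neck at 64 mm; cap 28 mm across from 68 to 90 mm, top at 93 mm. Its neighbours in the row stand 56 mm away: take the cap from above, fingers closing along the rack's x.
- bottle_brown: Upright white plastic dropping bottle, brown ribbed screw cap and brown band on its label, 50 to 105 g. Origin: centre of its underside, z up. Body 36 mm across (foot chamfered 4 mm) up to 55 mm, then narrowing to a 23 mm neck at 64 mm; cap 28 mm across from 68 to 90 mm, top at 93 mm. Its neighbours in the row stand 56 mm away: take the cap from above, fingers closing along the rack's x.
- bottle_white: Upright white plastic dropping bottle, white ribbed screw cap and white band on its label, 50 to 105 g. Origin: centre of its underside, z up. Body 36 mm across (foot chamfered 4 mm) up to 55 mm, then narrowing to a 23 mm neck at 64 mm; cap 28 mm across from 68 to 90 mm, top at 93 mm. Its neighbours in the row stand 56 mm away: take the cap from above, fingers closing along the rack's x.
- bottle_red: Upright white plastic dropping bottle, red ribbed screw cap and red band on its label, 50 to 105 g. Origin: centre of its underside, z up. Body 36 mm across (foot chamfered 4 mm) up to 55 mm, then narrowing to a 23 mm neck at 64 mm; cap 28 mm across from 68 to 90 mm, top at 93 mm. Its neighbours in the row stand 56 mm away: take the cap from above, fingers closing along the rack's x.
- storage_rack: Blue plastic rack; at the start it holds the four bottles, in any order. Origin: centre of underside; the row runs along y, z up. 70 (x) by 244 (y) by 34 mm, fixed. Four 42 mm holes (2 mm chamfer) at x = 0, y = -84, -28, 28, 84 mm in the top plate, upper face 30 mm above the origin. A bottle fully down in a hole has its underside 5 mm above the rack's origin.
- staining_rack: White plastic rack (dark floor), empty at the start, slide tray beyond one end, slide box beyond the other. Origin: centre of underside; the row runs along y, z up. 70 (x) by 244 (y) by 34 mm, fixed. Four 42 mm holes (2 mm chamfer) at x = 0, y = -84, -28, 28, 84 mm in the top plate, upper face 30 mm above the origin. A bottle fully down in a hole has its underside 5 mm above the rack's origin.
- slide_tray: Shallow grey metal tray, 156 x 122 mm and 26 mm high, with two rods across it and three glass slides lying on them (top 34 mm). Origin: centre of its underside. It stands beside one or the other end of the white rack (about 210 mm from that rack's origin, on its +y or its -y side). Fixed.
- slide_box: Closed slide box, blue with a white lid, 91 x 96 x 34 mm, loose, origin at the centre of its underside. It stands beside the end of the white rack away from the tray. Bystander.
- spirit_lamp: Small glass spirit lamp with violet-blue bowl, 62 mm across, 78 mm high, loose, origin at the centre of its underside. Bystander to the right of the work.
- match_box: Red and yellow match box, 36 x 54 x 14 mm, loose, origin at the centre of its underside. Bystander to the right of the work.
Not all that is in view belongs to the job. Of the things shaped like the bottle_white, the white one is meant.

How it is judged:
By the outcome, as a careful person would: the job done as asked, in the order asked, and still so for the second after the job is handed in, with the robot touching nothing.
It also fails if it takes over 120 s, if anything falls off the work surface, if the arm or the gripper's body presses on something with over 40 N, if the wrist force passes 120 N, or if a joint passes its speed limit or range.

## Working session

There is one attempt and no reset: what is moved stays moved. The work goes in short steps, Python scripts to look and compute and a tool call to move; the robot and the scene stay as the last step left them, time stands still between calls to the robot, and variables do not carry over. Pictures are saved under pics/ and viewed, at most 14 in all, crops included, and the job is handed in when it is done.

Besides the shell and the picture viewer there is one more tool, called after "Request:" as name([rows], argument=value, ...), one row to a line, values as JSON. move_arm: Moves the arm, as the interface text tells. Its arguments: {"type":"object","properties":{"motion":{"type":"array"},"fingers":{"type":"number"}},"required":["motion"]}

```bash
mkdir -p pics; cat > h.py <<'E'
import cv2,numpy as np
from workcell import *
def snap(n,f):
    im=camera(n); cv2.imwrite('pics/'+f,im[:,:,::-1]); return im
def ray(n,u,v):
    m=camera_model(n);K=np.array(m['K']);P=np.array(m['pose'])
    d=np.array([(u-K[0,2])/K[0,0],(v-K[1,2])/K[1,1]]);s=d.copy()
    for _ in range(20): s=d/(1+m['k1']*(s@s))
    return P[:3,3],P[:3,:3]@np.array([s[0],s[1],1])
def onz(n,u,v,z):
    o,d=ray(n,u,v); return o+d*(z-o[2])/d[2]
E
python3 - <<'E'
from h import *
for n in('top','scene'):
    snap(n,n+'0.png');m=camera_model(n);print(n,np.round(m['K'],1).tolist(),m['k1'],np.round(m['pose'],3).tolist())
print(sense(),finger_overhang)
E
```

```text
top [[454.7, 0.0, 318.8], [0.0, 454.7, 193.0], [0.0, 0.0, 1.0]] -0.030623313203173578 [[0.014, -0.987, 0.16, 0.39], [-1.0, -0.015, -0.004, -0.073], [0.006, -0.16, -0.987, 1.201], [0.0, 0.0, 0.0, 1.0]]
scene [[377.2, 0.0, 314.6], [0.0, 377.2, 204.2], [0.0, 0.0, 1.0]] -0.02354508516599105 [[-0.737, -0.306, 0.602, -0.158], [-0.675, 0.306, -0.671, 0.761], [0.021, -0.902, -0.432, 0.57], [0.0, 0.0, 0.0, 1.0]]
{'time_s': 0.1, 'joint_pos': array([-1.11302992e+00,  3.14157870e-01, -4.79642424e-02,  1.21017495e+00,
        5.97364796e-06,  1.57077822e+00]), 'qvel': array([-0.00016789, -0.00026433,  0.0002466 , -0.00160524,  0.00096856,
       -0.00050577]), 'effort': array([-3.64949101e-04, -5.40767491e+01,  3.40539944e+01,  1.11965724e-02,
       -1.65424257e-05,  1.51528650e-05]), 'tcp_pos': array([ 0.26495481, -0.53778939,  0.24152572]), 'tool_rot': array([[ 8.97033862e-01,  4.41961331e-01, -6.57885603e-04],
       [ 4.41961820e-01, -8.97032848e-01,  1.34886419e-03],
       [ 6.00081676e-06, -1.50073717e-03, -9.99998874e-01]]), 'wrist_force': array([-0.06624161, -0.1926433 ,  1.11187846]), 'moment': array([ 0.03531058, -0.08686061,  0.02415689]), 'gripper_force': 0.0, 'opening': 0.08536136803917987} 0.011
```

View pics/top0.png

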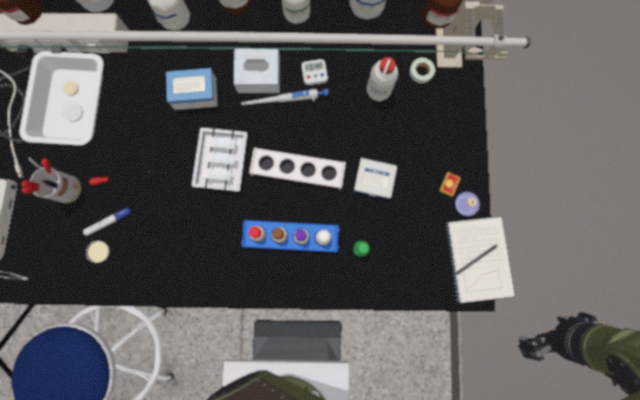

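View pics/scene0.png

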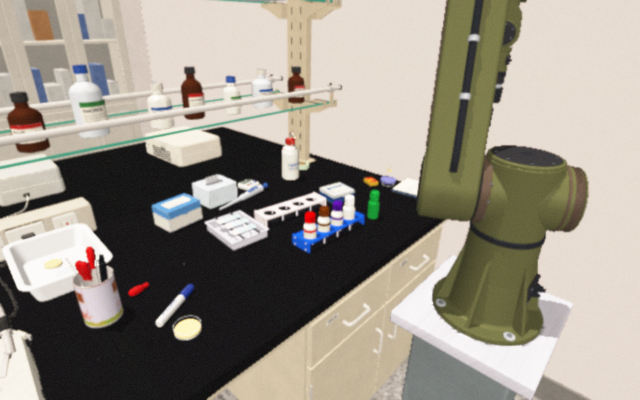

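The top view has +x up and +y left. The tray (220,158) is at the +y end of the white rack, whose holes run from (266,162) to (329,172). The blue rack holds red (256,232), brown (279,234), violet (301,236) and white (323,237). A green decoy bottle stands at (361,248).

```bash
cat > m.py <<'E'
from h import *
im=np.mean([camera('top').astype(float) for _ in range(4)],0).astype(np.uint8)
g=cv2.cvtColor(im,cv2.COLOR_RGB2GRAY)
# holes: dark blobs in white rack
x0,y0=246,142
sub=cv2.resize(g[y0:195,x0:350],None,fx=4,fy=4,interpolation=cv2.INTER_CUBIC)
_,b=cv2.threshold(sub,110,255,cv2.THRESH_BINARY_INV)
H=[]
for c in cv2.findContours(b,cv2.RETR_CCOMP,cv2.CHAIN_APPROX_NONE)[0]:
    a=cv2.contourArea(c)
    if 1500<a<6000:
        (u,v),ax,an=cv2.fitEllipse(c);u=(u+.5)/4-.5+x0;v=(v+.5)/4-.5+y0
        H.append((u,v));print('hole',round(u,1),round(v,1),np.round(np.array(ax)/4,1),np.round(onz('top',u,v,.029),4))
_,w=cv2.threshold(sub,150,255,cv2.THRESH_BINARY)
hsv=cv2.cvtColor(im,cv2.COLOR_RGB2HSV)
blue=cv2.inRange(hsv[210:262,236:345],(100,120,90),(118,255,255))
blue=cv2.morphologyEx(blue,cv2.MORPH_CLOSE,np.ones((5,5)))
c=max(cv2.findContours(blue,cv2.RETR_EXTERNAL,2)[0],key=cv2.contourArea)
r=cv2.minAreaRect(c);bx=cv2.boxPoints(r)+[236,210]
for p in bx: print('blue',p.round(1),np.round(onz('top',*p,.034),4))
for k,(u,v) in dict(red=(256,232),brown=(279,234),violet=(301,236),white=(323,237)).items():
    print(k,np.round(onz('top',u,v,.098),4))
cv2.imwrite('pics/z1.png',cv2.resize(im[140:265,190:390,::-1],None,fx=4,fy=4,interpolation=cv2.INTER_CUBIC))
E
python3 m.py
```

```text
hole 328.5 172.4 [13.  13.4] [ 0.6358 -0.1027  0.029 ]
hole 307.5 169.0 [12.9 13.3] [ 0.644  -0.0473  0.029 ]
hole 286.6 165.7 [12.9 13.4] [0.6522 0.0081 0.029 ]
hole 265.7 162.3 [12.8 13.4] [0.6603 0.0635 0.029 ]
blue [240.6 247.2] [0.4365 0.1199 0.034 ]
blue [242.1 218.7] [0.5095 0.1188 0.034 ]
blue [339.4 224. ] [ 0.4996 -0.132   0.034 ]
blue [337.8 252.5] [ 0.4268 -0.1285  0.034 ]
red [0.4712 0.0733 0.098 ]
brown [0.4672 0.0174 0.098 ]
violet [ 0.4632 -0.036   0.098 ]
white [ 0.4615 -0.0893  0.098 ]
```

View pics/z1.png

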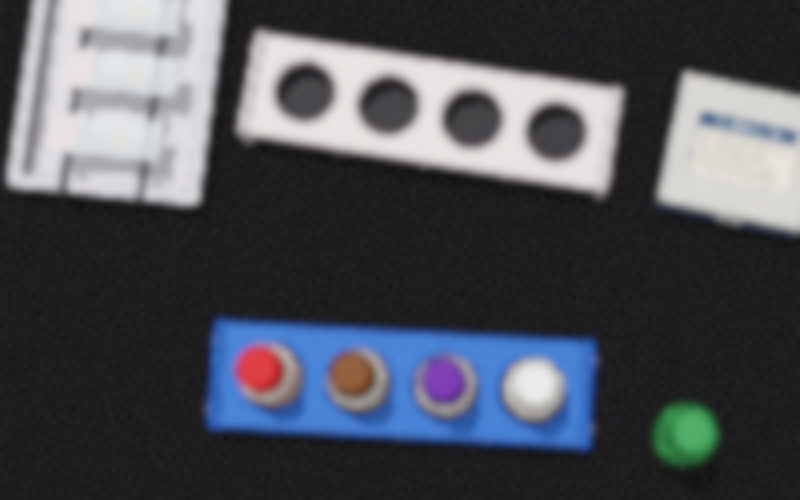

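```bash
cat > caps.py <<'E'
from h import *
im=np.mean([camera('top').astype(float) for _ in range(4)],0).astype(np.uint8)
hsv=cv2.cvtColor(im[205:265,236:345],cv2.COLOR_RGB2HSV)
R=dict(red=((170,130,120),(180,255,255)),brown=((5,90,60),(18,255,200)),violet=((125,90,60),(150,255,255)))
for k,(a,b) in R.items():
    m=cv2.inRange(hsv,a,b)
    if k=='red': m|=cv2.inRange(hsv,(0,130,120),(4,255,255))
    c=max(cv2.findContours(m,cv2.RETR_EXTERNAL,1)[0],key=cv2.contourArea)
    (u,v),r=cv2.minEnclosingCircle(c);M=cv2.moments(m,True)
    print(k,round(u+236,1),round(v+205,1),round(r,1),M['m00'],np.round(onz('top',M['m10']/M['m00']+236,M['m01']/M['m00']+205,.093),4))
m=cv2.inRange(hsv,(0,0,190),(180,45,255));m[:,:75]=0;M=cv2.moments(m,True)
print('white',M['m00'],np.round(onz('top',M['m10']/M['m00']+236,M['m01']/M['m00']+205,.09),4))
E
python3 caps.py
```

```text
red 254.8 232.0 5.2 86.0 [0.4713 0.0773 0.093 ]
brown 277.8 233.5 4.9 77.0 [0.4689 0.0206 0.093 ]
violet 300.5 234.6 5.6 103.0 [ 0.4675 -0.0197  0.093 ]
white 114.0 [ 0.4664 -0.0896  0.09  ]
```

Request:
move_arm([
  {"tx":0.0127,"ty":0.0315,"tz":-0.0025,"turn":0.0677},
  {"tx":0.0127,"ty":0.0315,"tz":-0.0025,"turn":0.0677},
  {"tx":0.0127,"ty":0.0315,"tz":-0.0025,"turn":0.0677},
  {"tx":0.0127,"ty":0.0315,"tz":-0.0025,"turn":0.0677},
  {"tx":0.0127,"ty":0.0315,"tz":-0.0025,"turn":0.0677},
  {"tx":0.0127,"ty":0.0315,"tz":-0.0025,"turn":0.0677},
  {"tx":0.0127,"ty":0.0315,"tz":-0.0025,"turn":0.0677},
  {"tx":0.0127,"ty":0.0315,"tz":-0.0025,"turn":0.0677},
], fingers=1)

```text
time_s: 1.3
tcp_pos: [0.3672, -0.285, 0.2224]
tool_rot: [[0.539, 0.843, 0.001], [0.843, -0.539, -0.0], [0.0, 0.001, -1.0]]
wrist_force: [-0.4, -1.3, -0.5]
opening: 0.0853
gripper_force: 0.0
```

Request:
move_arm([
  {"tx":0.0127,"ty":0.0315,"tz":-0.0025,"turn":0.0677},
  {"tx":0.0127,"ty":0.0315,"tz":-0.0025,"turn":0.0677},
  {"tx":0.0127,"ty":0.0315,"tz":-0.0025,"turn":0.0677},
  {"tx":0.0127,"ty":0.0315,"tz":-0.0025,"turn":0.0677},
  {"tx":0.0127,"ty":0.0315,"tz":-0.0025,"turn":0.0677},
  {"tx":0.0127,"ty":0.0315,"tz":-0.0025,"turn":0.0677},
  {"tx":0.0127,"ty":0.0315,"tz":-0.0025,"turn":0.0677},
  {"tx":0.0127,"ty":0.0315,"tz":-0.0025,"turn":0.0677},
])

```text
time_s: 2.1
tcp_pos: [0.4688, -0.0328, 0.2025]
tool_rot: [[0.027, 1.0, 0.001], [1.0, -0.027, -0.0], [-0.0, 0.001, -1.0]]
wrist_force: [0.7, -0.3, 0.0]
opening: 0.0852
gripper_force: 0.0
```

```bash
python3 - <<'E'
from h import *
for n,(x,y),z in [('TL',(260,30),.034),('TR',(622,85),.034),('BRbase',(605,195),0),('BLbase',(238,138),0)]:
    print(n,np.round(onz('top',190+x/4-.4,140+y/4-.4,z),4))
snap('scene','s1.png')
a=cv2.imread('pics/scene0.png')[180:260,225:395]
cv2.imwrite('pics/z2.png',cv2.resize(a,None,fx=4.7,fy=4.7,interpolation=cv2.INTER_CUBIC))
s=sense();print(s['joint_pos'].round(3),s['tcp_pos'].round(4),s['tool_rot'].round(4).tolist())
E
```

```text
TL [0.7    0.0937 0.034 ]
TR [ 0.6665 -0.1458  0.034 ]
BRbase [ 0.5987 -0.1369  0.    ]
BLbase [0.6339 0.1105 0.    ]
[-0.064  0.093 -0.414  1.062  0.004  1.528] [ 0.4705 -0.029   0.2021] [[0.0212, 0.9998, 0.0017], [0.9998, -0.0212, 0.0036], [0.0036, 0.0016, -1.0]]
```

View pics/z2.png

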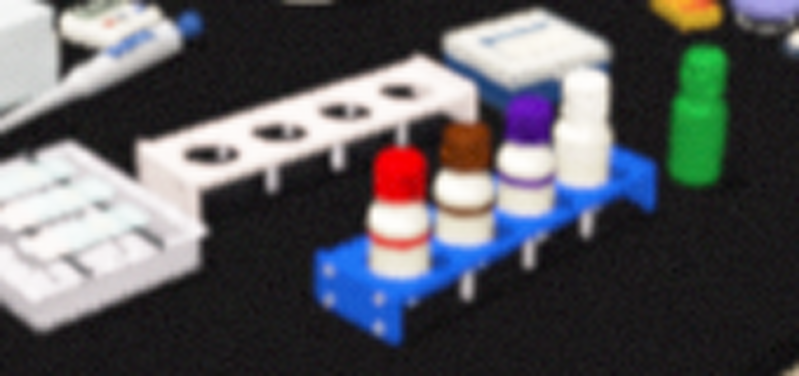

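The zoom shows the cap order, an empty white rack and the green decoy standing apart from the row. The arm is above violet, so I descend.

Request:
move_arm([
  {"ty":-0.001},
  {"tz":-0.02},
  {"tz":-0.025},
  {"tz":-0.025},
  {"tz":-0.025},
  {"tz":-0.02},
  {"tz":-0.007},
  {},
])

```text
validation failed for argument at $.mo...
```

```bash
python3 - <<'E'
from h import *
a=snap('scene','s2.png')[160:250,270:400,::-1]
b=camera('top')[140:265,190:390,::-1]
cv2.imwrite('pics/z3.png',np.vstack([cv2.resize(a,(433,300),interpolation=2),cv2.resize(b,(433,271),interpolation=2)]))
print(sense()['tcp_pos'].round(4))
E
```

```text
[ 0.4688 -0.0328  0.2022]
```

View pics/z3.png

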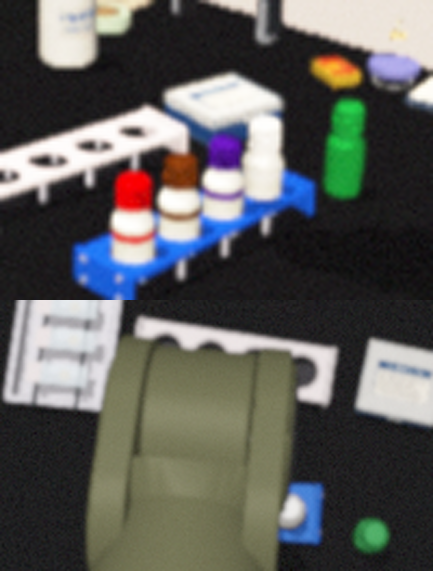

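The move was refused, apparently because of an empty row. The picture shows the arm hiding the rack from the top camera and nothing disturbed. I'll repeat it with explicit zeros.

Request:
move_arm([
  {"tx":-0.001,"ty":-0.002},
  {"tz":-0.02},
  {"tz":-0.025},
  {"tz":-0.025},
  {"tz":-0.025},
  {"tz":-0.02},
  {"tz":-0.007},
  {"tz":0},
])

```text
validation failed for argument at $.mo...
```

```bash
python3 - <<'E'
from h import *
a=snap('scene','s2.png')[160:250,270:400,::-1]
cv2.imwrite('pics/z4.png',cv2.resize(a,(650,450),interpolation=2))
print(sense()['tcp_pos'].round(4),sense()['wrist_force'])
E
```

```text
[ 0.4684 -0.0338  0.2023] [-0.3415092  -0.37721767 -0.41120343]
```

View pics/z4.png

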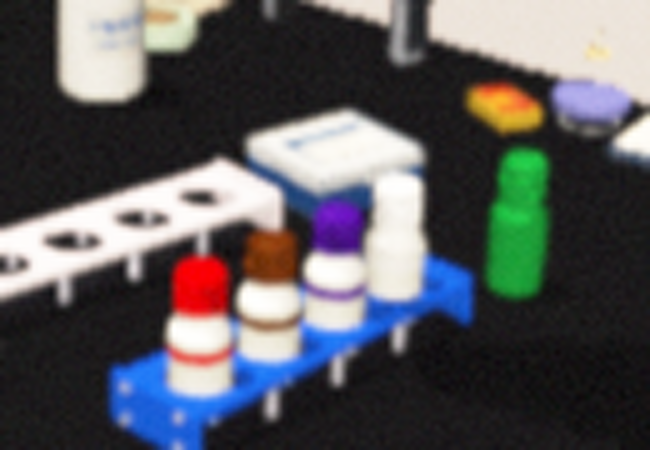

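Still refused, so every row probably needs all four numbers. The arm hasn't moved and the scene is unchanged.

Request:
move_arm([
  {"tx":-0.0005,"ty":-0.001,"tz":0,"turn":0},
  {"tx":0,"ty":0,"tz":-0.02,"turn":0},
  {"tx":0,"ty":0,"tz":-0.025,"turn":0},
  {"tx":0,"ty":0,"tz":-0.025,"turn":0},
  {"tx":0,"ty":0,"tz":-0.025,"turn":0},
  {"tx":0,"ty":0,"tz":-0.02,"turn":0},
  {"tx":0,"ty":0,"tz":-0.007,"turn":0},
  {"tx":0,"ty":0,"tz":0,"turn":0},
])

```text
time_s: 3.1
tcp_pos: [0.4669, -0.036, 0.0798]
tool_rot: [[0.032, 1.0, -0.002], [1.0, -0.032, -0.0], [-0.0, -0.002, -1.0]]
wrist_force: [-0.2, -0.5, -0.4]
opening: 0.0855
gripper_force: 0.0
```

```bash
python3 - <<'E'
from h import *
a=snap('scene','s2.png')[160:250,270:400,::-1]
cv2.imwrite('pics/z5.png',cv2.resize(a,(650,450),interpolation=2))
print(sense()['tcp_pos'].round(4),sense()['wrist_force'])
E
```

```text
[ 0.4677 -0.0359  0.0806] [ 0.88703943 -0.46087793  0.84321823]
```

View pics/z5.png

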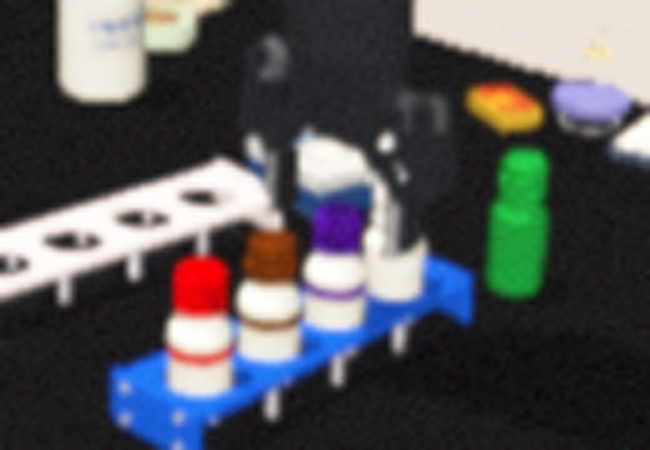

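The violet cap (337,225) sits midway between the two fingertips (275,215) and (395,250). Closing, then lifting.

Request:
move_arm([
  {"tx":0,"ty":0,"tz":0,"turn":0},
  {"tx":0,"ty":0,"tz":0,"turn":0},
  {"tx":0,"ty":0,"tz":0,"turn":0},
  {"tx":0,"ty":0,"tz":0,"turn":0},
  {"tx":0,"ty":0,"tz":0,"turn":0},
  {"tx":0,"ty":0,"tz":0,"turn":0},
  {"tx":0,"ty":0,"tz":0,"turn":0},
  {"tx":0,"ty":0,"tz":0,"turn":0},
], fingers=0)

```text
time_s: 3.95
tcp_pos: [0.4681, -0.0352, 0.081]
tool_rot: [[0.03, 1.0, 0.001], [1.0, -0.03, -0.0], [-0.0, 0.001, -1.0]]
wrist_force: [-2.1, -0.7, 5.8]
opening: 0.0266
gripper_force: 58.6
```

```bash
python3 -c "
from h import *
s=sense();print(s['tcp_pos'].round(4),s['wrist_force'].round(1),s['moment'].round(2),s['opening'],s['gripper_force'])"
```

```text
[ 0.4681 -0.0352  0.081 ] [-2.1 -0.7  5.8] [-0.01  0.37  0.03] 0.026638501804458082 58.580335918668425
```

Request:
move_arm([
  {"tx":0,"ty":0,"tz":0.005,"turn":0},
  {"tx":0,"ty":0,"tz":0.015,"turn":0},
  {"tx":0,"ty":0,"tz":0.02,"turn":0},
  {"tx":0,"ty":0,"tz":0.025,"turn":0},
  {"tx":0,"ty":0,"tz":0.025,"turn":0},
  {"tx":0,"ty":0,"tz":0.02,"turn":0},
  {"tx":0,"ty":0,"tz":0.005,"turn":0},
  {"tx":0,"ty":0,"tz":0,"turn":0},
])

```text
time_s: 4.75
tcp_pos: [0.4684, -0.0352, 0.1958]
tool_rot: [[0.03, 1.0, 0.002], [1.0, -0.03, -0.0], [-0.0, 0.002, -1.0]]
wrist_force: [-0.5, 0.5, -0.9]
opening: 0.0262
gripper_force: 59.1
```

Request:
move_arm([
  {"tx":0.01,"ty":0.005,"tz":0,"turn":0},
  {"tx":0.03,"ty":0.015,"tz":0,"turn":-0.02},
  {"tx":0.033,"ty":0.017,"tz":0,"turn":-0.03},
  {"tx":0.035,"ty":0.018,"tz":0,"turn":-0.03},
  {"tx":0.035,"ty":0.018,"tz":0,"turn":-0.02},
  {"tx":0.03,"ty":0.015,"tz":0,"turn":-0.016},
  {"tx":0.015,"ty":0.008,"tz":0,"turn":0},
  {"tx":0.005,"ty":0.0023,"tz":0,"turn":0},
])

```text
time_s: 5.55
tcp_pos: [0.6619, 0.0646, 0.1926]
tool_rot: [[0.144, 0.99, -0.002], [0.99, -0.144, 0.0], [-0.0, -0.002, -1.0]]
wrist_force: [0.6, 0.8, -0.8]
opening: 0.0258
gripper_force: 59.2
```

```bash
python3 - <<'E'
from h import *
a=snap('scene','s3.png')[120:270,205:415,::-1]
cv2.imwrite('pics/z6.png',cv2.resize(a,(770,550),interpolation=2))
s=sense();print(s['tcp_pos'].round(4),s['tool_rot'].round(3).tolist(),s['opening'],s['wrist_force'])
E
```

```text
[0.6616 0.0642 0.1929] [[0.144, 0.99, -0.002], [0.99, -0.144, -0.0], [-0.0, -0.002, -1.0]] 0.026321673192401022 [ 1.13027946  0.21285484 -1.11246046]
```

View pics/z6.png

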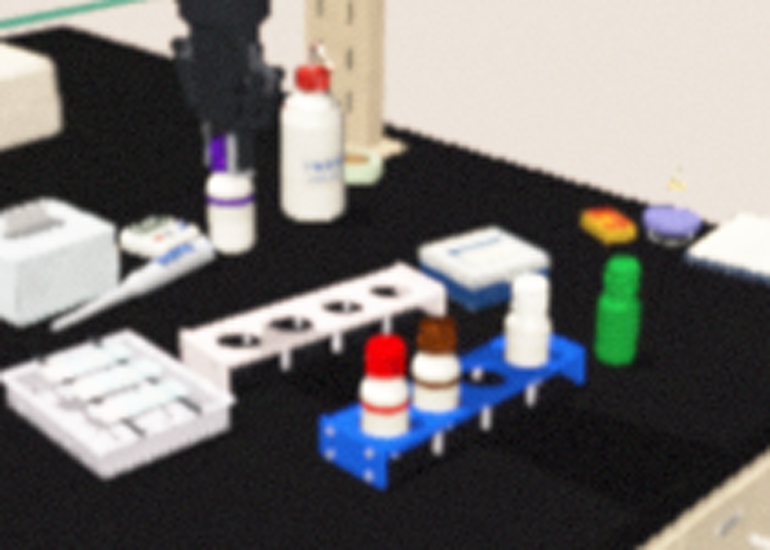

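Violet hangs upright (232,250) over the tray-end hole (240,340). Lowering it.

Request:
move_arm([
  {"tx":0,"ty":0,"tz":-0.01,"turn":0},
  {"tx":0,"ty":0,"tz":-0.02,"turn":0},
  {"tx":0,"ty":0,"tz":-0.02,"turn":0},
  {"tx":0,"ty":0,"tz":-0.015,"turn":0},
  {"tx":0,"ty":0,"tz":-0.01,"turn":0},
  {"tx":0,"ty":0,"tz":-0.005,"turn":0},
  {"tx":0,"ty":0,"tz":0,"turn":0},
  {"tx":0,"ty":0,"tz":0,"turn":0},
])

```text
time_s: 6.4
tcp_pos: [0.6613, 0.0631, 0.116]
tool_rot: [[0.145, 0.989, 0.001], [0.989, -0.145, 0.0], [0.0, 0.001, -1.0]]
wrist_force: [-0.4, -0.6, -0.3]
opening: 0.0259
gripper_force: 59.2
```

Request:
move_arm([
  {"tx":0,"ty":0,"tz":-0.004,"turn":0},
  {"tx":0,"ty":0,"tz":-0.004,"turn":0},
  {"tx":0,"ty":0,"tz":-0.004,"turn":0},
  {"tx":0,"ty":0,"tz":-0.004,"turn":0},
  {"tx":0,"ty":0,"tz":-0.003,"turn":0},
  {"tx":0,"ty":0,"tz":-0.002,"turn":0},
  {"tx":0,"ty":0,"tz":0,"turn":0},
  {"tx":0,"ty":0,"tz":0,"turn":0},
])

```text
time_s: 7.2
tcp_pos: [0.6609, 0.0631, 0.0943]
tool_rot: [[0.145, 0.989, 0.0], [0.989, -0.145, -0.0], [-0.0, 0.0, -1.0]]
wrist_force: [-1.2, 0.5, -0.8]
opening: 0.0262
gripper_force: 59.2
```

```bash
python3 - <<'E'
from h import *
s=sense();print(s['tcp_pos'].round(4),s['opening'],s['wrist_force'].round(2),s['moment'].round(2))
E
```

```text
[0.6609 0.0631 0.0943] 0.026167274203905643 [-1.16  0.5  -0.8 ] [ 0.02 -0.02  0.  ]
```

No contact in the hole so far. The last 14 mm is left.

Request:
move_arm([
  {"tx":0,"ty":0,"tz":-0.004,"turn":0},
  {"tx":0,"ty":0,"tz":-0.003,"turn":0},
  {"tx":0,"ty":0,"tz":-0.003,"turn":0},
  {"tx":0,"ty":0,"tz":-0.002,"turn":0},
  {"tx":0,"ty":0,"tz":-0.001,"turn":0},
  {"tx":0,"ty":0,"tz":-0.001,"turn":0},
  {"tx":0,"ty":0,"tz":0,"turn":0},
  {"tx":0,"ty":0,"tz":0,"turn":0},
])

```text
time_s: 8.0
tcp_pos: [0.6609, 0.0632, 0.0811]
tool_rot: [[0.145, 0.989, 0.0], [0.989, -0.145, 0.0], [0.0, 0.0, -1.0]]
wrist_force: [-2.0, -0.5, 5.2]
opening: 0.0263
gripper_force: 59.9
```

The bottle is seated: the force matches the one at the grasp. Release, rise, and go over brown.

Request:
move_arm([
  {"tx":0,"ty":0,"tz":0,"turn":0},
  {"tx":0,"ty":0,"tz":0,"turn":0},
  {"tx":0,"ty":0,"tz":0,"turn":0},
  {"tx":0,"ty":0,"tz":0,"turn":0},
  {"tx":0,"ty":0,"tz":0,"turn":0},
  {"tx":0,"ty":0,"tz":0,"turn":0},
  {"tx":0,"ty":0,"tz":0,"turn":0},
  {"tx":0,"ty":0,"tz":0,"turn":0},
], fingers=1)

```text
time_s: 8.8
tcp_pos: [0.6609, 0.0631, 0.0803]
tool_rot: [[0.145, 0.989, 0.0], [0.989, -0.145, 0.0], [0.0, -0.0, -1.0]]
wrist_force: [-0.3, -0.9, 0.3]
opening: 0.0857
gripper_force: 0.0
```

Request:
move_arm([
  {"tx":0,"ty":0,"tz":0.01,"turn":0},
  {"tx":0,"ty":0,"tz":0.015,"turn":0},
  {"tx":0,"ty":0,"tz":0.02,"turn":0},
  {"tx":0,"ty":0,"tz":0.025,"turn":0},
  {"tx":0,"ty":0,"tz":0.025,"turn":0},
  {"tx":0,"ty":0,"tz":0.015,"turn":0},
  {"tx":0,"ty":0,"tz":0.005,"turn":0},
  {"tx":0,"ty":0,"tz":0,"turn":0},
])

```text
time_s: 9.6
tcp_pos: [0.6617, 0.0632, 0.197]
tool_rot: [[0.145, 0.989, 0.003], [0.989, -0.145, 0.0], [0.001, 0.003, -1.0]]
wrist_force: [-0.6, 0.2, 0.3]
opening: 0.0851
gripper_force: 0.0
```

Request:
move_arm([
  {"tx":-0.01,"ty":-0.002,"tz":0,"turn":0},
  {"tx":-0.03,"ty":-0.007,"tz":0,"turn":0.02},
  {"tx":-0.033,"ty":-0.007,"tz":0,"turn":0.03},
  {"tx":-0.035,"ty":-0.008,"tz":0,"turn":0.03},
  {"tx":-0.035,"ty":-0.008,"tz":0,"turn":0.02},
  {"tx":-0.03,"ty":-0.007,"tz":0,"turn":0.016},
  {"tx":-0.015,"ty":-0.003,"tz":0,"turn":0},
  {"tx":-0.0033,"ty":-0.0002,"tz":0,"turn":0},
])

```text
time_s: 10.4
tcp_pos: [0.4663, 0.0204, 0.1943]
tool_rot: [[0.03, 1.0, -0.003], [1.0, -0.03, -0.0], [-0.0, -0.003, -1.0]]
wrist_force: [0.4, 0.1, 0.1]
opening: 0.0856
gripper_force: 0.0
```

```bash
python3 - <<'E'
from h import *
a=snap('scene','s4.png')[120:270,205:415,::-1]
cv2.imwrite('pics/z7.png',cv2.resize(a,(770,550),interpolation=2))
s=sense();print(s['tcp_pos'].round(4))
E
```

```text
[0.4675 0.0207 0.1946]
```

View pics/z7.png

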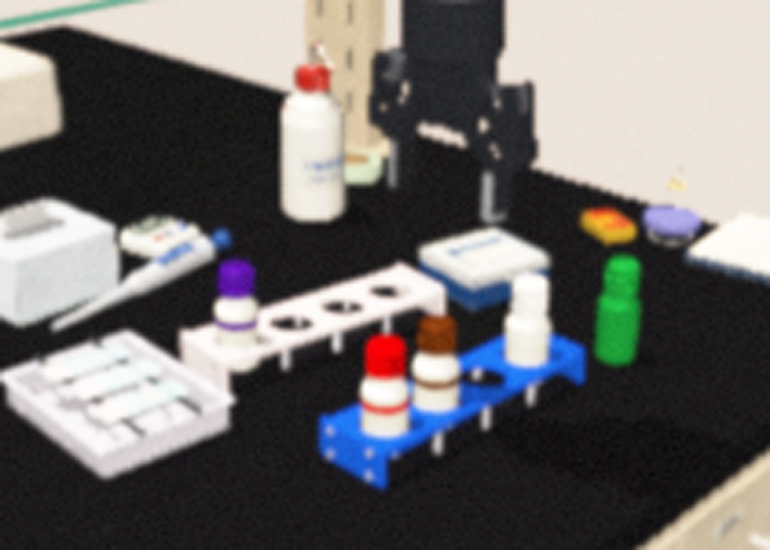

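Violet stands down in the tray-end hole (236,320), and the other three are untouched. Next, brown.

Request:
move_arm([
  {"tx":0,"ty":0,"tz":-0.01,"turn":0},
  {"tx":0,"ty":0,"tz":-0.02,"turn":0},
  {"tx":0,"ty":0,"tz":-0.025,"turn":0},
  {"tx":0,"ty":0,"tz":-0.025,"turn":0},
  {"tx":0,"ty":0,"tz":-0.02,"turn":0},
  {"tx":0,"ty":0,"tz":-0.01,"turn":0},
  {"tx":0,"ty":0,"tz":-0.005,"turn":0},
  {"tx":0,"ty":0,"tz":0,"turn":0},
])

```text
time_s: 11.25
tcp_pos: [0.4697, 0.021, 0.0798]
tool_rot: [[0.03, 1.0, -0.001], [1.0, -0.03, -0.0], [-0.0, -0.001, -1.0]]
wrist_force: [-0.2, 0.8, -0.0]
opening: 0.085
gripper_force: 0.0
```

Request:
move_arm([
  {"tx":0,"ty":0,"tz":0,"turn":0},
  {"tx":0,"ty":0,"tz":0,"turn":0},
  {"tx":0,"ty":0,"tz":0,"turn":0},
  {"tx":0,"ty":0,"tz":0,"turn":0},
  {"tx":0,"ty":0,"tz":0,"turn":0},
  {"tx":0,"ty":0,"tz":0,"turn":0},
  {"tx":0,"ty":0,"tz":0,"turn":0},
  {"tx":0,"ty":0,"tz":0,"turn":0},
], fingers=0)

```text
time_s: 12.05
tcp_pos: [0.47, 0.0209, 0.081]
tool_rot: [[0.03, 1.0, 0.001], [1.0, -0.03, 0.0], [0.0, 0.001, -1.0]]
wrist_force: [-2.0, 0.1, 5.2]
opening: 0.0263
gripper_force: 59.0
```

Request:
move_arm([
  {"tx":0,"ty":0,"tz":0.005,"turn":0},
  {"tx":0,"ty":0,"tz":0.015,"turn":0},
  {"tx":0,"ty":0,"tz":0.02,"turn":0},
  {"tx":0,"ty":0,"tz":0.025,"turn":0},
  {"tx":0,"ty":0,"tz":0.025,"turn":0},
  {"tx":0,"ty":0,"tz":0.02,"turn":0},
  {"tx":0,"ty":0,"tz":0.005,"turn":0},
  {"tx":0,"ty":0,"tz":0,"turn":0},
])

```text
time_s: 12.85
tcp_pos: [0.4701, 0.0209, 0.1958]
tool_rot: [[0.03, 1.0, 0.002], [1.0, -0.03, 0.0], [0.0, 0.002, -1.0]]
wrist_force: [-0.5, 1.4, -1.7]
opening: 0.0262
gripper_force: 59.1
```

```bash
python3 -c "
from h import *
s=sense();print(s['tcp_pos'].round(4),s['opening'],s['moment'].round(2))"
```

```text
[0.4701 0.0209 0.1958] 0.026203669471550606 [ 0.02  0.04 -0.02]
```

Request:
move_arm([
  {"tx":0.01,"ty":0,"tz":0,"turn":0},
  {"tx":0.028,"ty":-0.002,"tz":0,"turn":-0.02},
  {"tx":0.033,"ty":-0.003,"tz":0,"turn":-0.03},
  {"tx":0.033,"ty":-0.003,"tz":0,"turn":-0.03},
  {"tx":0.033,"ty":-0.003,"tz":0,"turn":-0.02},
  {"tx":0.028,"ty":-0.002,"tz":0,"turn":-0.016},
  {"tx":0.014,"ty":-0.0002,"tz":0,"turn":0},
  {"tx":0.0043,"ty":0,"tz":0,"turn":0},
])

```text
time_s: 13.65
tcp_pos: [0.654, 0.0075, 0.1927]
tool_rot: [[0.145, 0.989, -0.002], [0.989, -0.145, -0.0], [-0.0, -0.002, -1.0]]
wrist_force: [-0.2, 0.0, -1.0]
opening: 0.0259
gripper_force: 59.2
```

Request:
move_arm([
  {"tx":0,"ty":0,"tz":-0.01,"turn":0},
  {"tx":0,"ty":0,"tz":-0.02,"turn":0},
  {"tx":0,"ty":0,"tz":-0.02,"turn":0},
  {"tx":0,"ty":0,"tz":-0.015,"turn":0},
  {"tx":0,"ty":0,"tz":-0.01,"turn":0},
  {"tx":0,"ty":0,"tz":-0.005,"turn":0},
  {"tx":0,"ty":0,"tz":0,"turn":0},
  {"tx":0,"ty":0,"tz":0,"turn":0},
])

```text
time_s: 14.45
tcp_pos: [0.6531, 0.0077, 0.1159]
tool_rot: [[0.145, 0.989, 0.001], [0.989, -0.145, -0.0], [0.0, 0.001, -1.0]]
wrist_force: [0.7, 0.2, -1.3]
opening: 0.026
gripper_force: 59.2
```

Request:
move_arm([
  {"tx":0,"ty":0,"tz":-0.004,"turn":0},
  {"tx":0,"ty":0,"tz":-0.004,"turn":0},
  {"tx":0,"ty":0,"tz":-0.004,"turn":0},
  {"tx":0,"ty":0,"tz":-0.004,"turn":0},
  {"tx":0,"ty":0,"tz":-0.003,"turn":0},
  {"tx":0,"ty":0,"tz":-0.002,"turn":0},
  {"tx":0,"ty":0,"tz":0,"turn":0},
  {"tx":0,"ty":0,"tz":0,"turn":0},
])

```text
time_s: 15.25
tcp_pos: [0.6529, 0.0077, 0.0943]
tool_rot: [[0.145, 0.989, 0.0], [0.989, -0.145, -0.0], [0.0, 0.0, -1.0]]
wrist_force: [0.2, -0.1, -0.4]
opening: 0.026
gripper_force: 59.2
```

```bash
python3 -c "
from h import *
s=sense();print(s['tcp_pos'].round(4),s['opening'],s['wrist_force'].round(1),s['moment'].round(2))"
```

```text
[0.6529 0.0077 0.0943] 0.026036018514190233 [ 0.2 -0.1 -0.4] [-0.04 -0.05 -0.02]
```

Request:
move_arm([
  {"tx":0,"ty":0,"tz":-0.004,"turn":0},
  {"tx":0,"ty":0,"tz":-0.003,"turn":0},
  {"tx":0,"ty":0,"tz":-0.003,"turn":0},
  {"tx":0,"ty":0,"tz":-0.002,"turn":0},
  {"tx":0,"ty":0,"tz":-0.001,"turn":0},
  {"tx":0,"ty":0,"tz":-0.001,"turn":0},
  {"tx":0,"ty":0,"tz":0,"turn":0},
  {"tx":0,"ty":0,"tz":0,"turn":0},
])

```text
time_s: 16.05
tcp_pos: [0.6528, 0.0077, 0.0811]
tool_rot: [[0.145, 0.989, 0.0], [0.989, -0.145, 0.0], [0.0, 0.0, -1.0]]
wrist_force: [-1.9, -0.1, 4.7]
opening: 0.0261
gripper_force: 59.8
```

```bash
python3 -c "
from h import *
s=sense();print(s['tcp_pos'].round(4),s['wrist_force'].round(1))"
```

```text
[0.6528 0.0077 0.0811] [-1.9 -0.1  4.7]
```

Request:
move_arm([
  {"tx":0,"ty":0,"tz":0,"turn":0},
  {"tx":0,"ty":0,"tz":0,"turn":0},
  {"tx":0,"ty":0,"tz":0,"turn":0},
  {"tx":0,"ty":0,"tz":0,"turn":0},
  {"tx":0,"ty":0,"tz":0,"turn":0},
  {"tx":0,"ty":0,"tz":0,"turn":0},
  {"tx":0,"ty":0,"tz":0,"turn":0},
  {"tx":0,"ty":0,"tz":0,"turn":0},
], fingers=1)

```text
time_s: 16.85
tcp_pos: [0.6529, 0.0077, 0.0803]
tool_rot: [[0.145, 0.989, -0.0], [0.989, -0.145, -0.0], [-0.0, 0.0, -1.0]]
wrist_force: [-1.5, 0.4, -0.5]
opening: 0.0856
gripper_force: 0.0
```

Request:
move_arm([
  {"tx":0,"ty":0,"tz":0.01,"turn":0},
  {"tx":0,"ty":0,"tz":0.015,"turn":0},
  {"tx":0,"ty":0,"tz":0.02,"turn":0},
  {"tx":0,"ty":0,"tz":0.025,"turn":0},
  {"tx":0,"ty":0,"tz":0.025,"turn":0},
  {"tx":0,"ty":0,"tz":0.015,"turn":0},
  {"tx":0,"ty":0,"tz":0.005,"turn":0},
  {"tx":0,"ty":0,"tz":0,"turn":0},
])

```text
time_s: 17.65
tcp_pos: [0.6537, 0.0077, 0.197]
tool_rot: [[0.145, 0.989, 0.003], [0.989, -0.145, 0.0], [0.0, 0.003, -1.0]]
wrist_force: [0.3, 1.0, -0.7]
opening: 0.0857
gripper_force: 0.0
```

Request:
move_arm([
  {"tx":-0.01,"ty":-0.005,"tz":0,"turn":0},
  {"tx":-0.028,"ty":-0.015,"tz":0,"turn":0.02},
  {"tx":-0.033,"ty":-0.018,"tz":0,"turn":0.03},
  {"tx":-0.034,"ty":-0.018,"tz":0,"turn":0.03},
  {"tx":-0.034,"ty":-0.018,"tz":0,"turn":0.02},
  {"tx":-0.028,"ty":-0.015,"tz":0,"turn":0.016},
  {"tx":-0.015,"ty":-0.008,"tz":0,"turn":0},
  {"tx":-0.0047,"ty":-0.0016,"tz":0,"turn":0},
])

```text
time_s: 18.45
tcp_pos: [0.4641, -0.0915, 0.1947]
tool_rot: [[0.032, 0.999, -0.001], [0.999, -0.032, 0.0], [0.0, -0.001, -1.0]]
wrist_force: [0.9, 0.2, 1.0]
opening: 0.0857
gripper_force: 0.0
```

```bash
python3 - <<'E'
from h import *
a=snap('scene','s5.png')[120:270,205:415,::-1]
cv2.imwrite('pics/z8.png',cv2.resize(a,(770,550),interpolation=2))
s=sense();print(s['tcp_pos'].round(4))
E
```

```text
[ 0.4648 -0.0913  0.195 ]
```

View pics/z8.png

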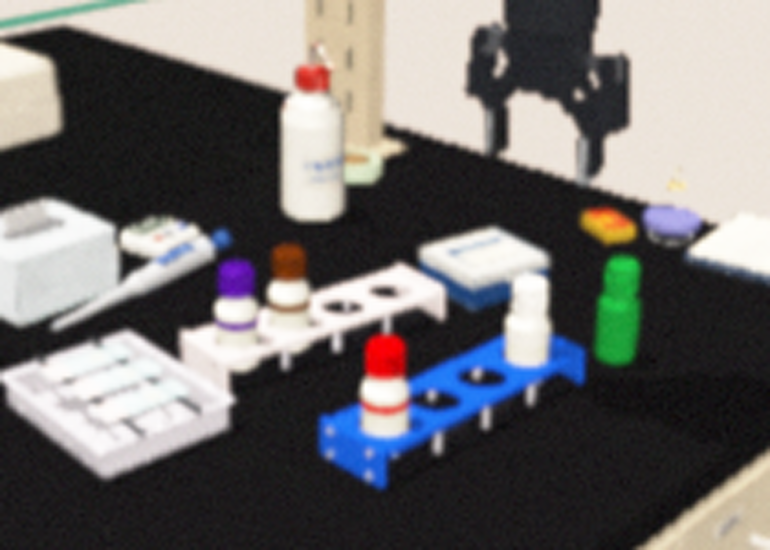

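Violet and brown stand seated at (236,310) and (288,295), and the bystanders haven't moved. White is next.

Request:
move_arm([
  {"tx":0,"ty":0,"tz":-0.01,"turn":0},
  {"tx":0,"ty":0,"tz":-0.02,"turn":0},
  {"tx":0,"ty":0,"tz":-0.025,"turn":0},
  {"tx":0,"ty":0,"tz":-0.025,"turn":0},
  {"tx":0,"ty":0,"tz":-0.02,"turn":0},
  {"tx":0,"ty":0,"tz":-0.01,"turn":0},
  {"tx":0,"ty":0,"tz":-0.005,"turn":0},
  {"tx":0,"ty":0,"tz":0,"turn":0},
])

```text
time_s: 19.3
tcp_pos: [0.4664, -0.0906, 0.0798]
tool_rot: [[0.029, 1.0, -0.001], [1.0, -0.029, 0.0], [0.0, -0.001, -1.0]]
wrist_force: [-0.0, -0.6, 0.9]
opening: 0.0854
gripper_force: 0.0
```

Request:
move_arm([
  {"tx":0,"ty":0,"tz":0,"turn":0},
  {"tx":0,"ty":0,"tz":0,"turn":0},
  {"tx":0,"ty":0,"tz":0,"turn":0},
  {"tx":0,"ty":0,"tz":0,"turn":0},
  {"tx":0,"ty":0,"tz":0,"turn":0},
  {"tx":0,"ty":0,"tz":0,"turn":0},
  {"tx":0,"ty":0,"tz":0,"turn":0},
  {"tx":0,"ty":0,"tz":0,"turn":0},
], fingers=0)

```text
time_s: 20.1
tcp_pos: [0.4664, -0.0911, 0.081]
tool_rot: [[0.03, 1.0, 0.001], [1.0, -0.03, -0.0], [-0.0, 0.001, -1.0]]
wrist_force: [-1.2, 1.0, 4.8]
opening: 0.0258
gripper_force: 58.7
```

Request:
move_arm([
  {"tx":0,"ty":0,"tz":0.005,"turn":0},
  {"tx":0,"ty":0,"tz":0.015,"turn":0},
  {"tx":0,"ty":0,"tz":0.02,"turn":0},
  {"tx":0,"ty":0,"tz":0.025,"turn":0},
  {"tx":0,"ty":0,"tz":0.025,"turn":0},
  {"tx":0,"ty":0,"tz":0.02,"turn":0},
  {"tx":0,"ty":0,"tz":0.005,"turn":0},
  {"tx":0,"ty":0,"tz":0,"turn":0},
])

```text
time_s: 20.9
tcp_pos: [0.4667, -0.091, 0.1959]
tool_rot: [[0.03, 1.0, 0.002], [1.0, -0.03, -0.0], [-0.0, 0.002, -1.0]]
wrist_force: [-0.1, 0.1, -1.3]
opening: 0.0264
gripper_force: 59.1
```

```bash
python3 -c "
from h import *
s=sense();print(s['tcp_pos'].round(4),s['opening'],s['moment'].round(2))"
```

```text
[ 0.4667 -0.091   0.1959] 0.02636076607847567 [ 0.05  0.05 -0.02]
```

Request:
move_arm([
  {"tx":0.01,"ty":0.003,"tz":0,"turn":0},
  {"tx":0.027,"ty":0.006,"tz":0,"turn":-0.02},
  {"tx":0.032,"ty":0.008,"tz":0,"turn":-0.03},
  {"tx":0.032,"ty":0.008,"tz":0,"turn":-0.03},
  {"tx":0.032,"ty":0.008,"tz":0,"turn":-0.02},
  {"tx":0.027,"ty":0.006,"tz":0,"turn":-0.016},
  {"tx":0.014,"ty":0.003,"tz":0,"turn":0},
  {"tx":0.0045,"ty":0.0012,"tz":0,"turn":0},
])

```text
time_s: 21.7
tcp_pos: [0.6458, -0.0469, 0.1928]
tool_rot: [[0.144, 0.99, -0.002], [0.99, -0.144, 0.0], [0.0, -0.002, -1.0]]
wrist_force: [0.1, -0.4, -1.2]
opening: 0.026
gripper_force: 59.2
```

Request:
move_arm([
  {"tx":0,"ty":0,"tz":-0.01,"turn":0},
  {"tx":0,"ty":0,"tz":-0.02,"turn":0},
  {"tx":0,"ty":0,"tz":-0.02,"turn":0},
  {"tx":0,"ty":0,"tz":-0.015,"turn":0},
  {"tx":0,"ty":0,"tz":-0.01,"turn":0},
  {"tx":0,"ty":0,"tz":-0.005,"turn":0},
  {"tx":0,"ty":0,"tz":0,"turn":0},
  {"tx":0,"ty":0,"tz":0,"turn":0},
])

```text
time_s: 22.5
tcp_pos: [0.645, -0.0478, 0.1159]
tool_rot: [[0.145, 0.989, 0.001], [0.989, -0.145, -0.0], [0.0, 0.001, -1.0]]
wrist_force: [-0.1, 0.0, -1.5]
opening: 0.0264
gripper_force: 59.3
```

Request:
move_arm([
  {"tx":0,"ty":0,"tz":-0.004,"turn":0},
  {"tx":0,"ty":0,"tz":-0.004,"turn":0},
  {"tx":0,"ty":0,"tz":-0.004,"turn":0},
  {"tx":0,"ty":0,"tz":-0.004,"turn":0},
  {"tx":0,"ty":0,"tz":-0.003,"turn":0},
  {"tx":0,"ty":0,"tz":-0.002,"turn":0},
  {"tx":0,"ty":0,"tz":0,"turn":0},
  {"tx":0,"ty":0,"tz":0,"turn":0},
])

```text
time_s: 23.3
tcp_pos: [0.6447, -0.0477, 0.0943]
tool_rot: [[0.145, 0.989, 0.0], [0.989, -0.145, -0.0], [0.0, 0.0, -1.0]]
wrist_force: [1.3, -0.0, -1.4]
opening: 0.0264
gripper_force: 59.3
```

```bash
python3 -c "
from h import *
s=sense();print(s['tcp_pos'].round(4),s['opening'],s['wrist_force'].round(1),s['moment'].round(2))"
```

```text
[ 0.6447 -0.0477  0.0943] 0.0263813345131344 [ 1.3 -0.  -1.4] [-0.04  0.    0.02]
```

Request:
move_arm([
  {"tx":0,"ty":0,"tz":-0.004,"turn":0},
  {"tx":0,"ty":0,"tz":-0.003,"turn":0},
  {"tx":0,"ty":0,"tz":-0.003,"turn":0},
  {"tx":0,"ty":0,"tz":-0.002,"turn":0},
  {"tx":0,"ty":0,"tz":-0.001,"turn":0},
  {"tx":0,"ty":0,"tz":-0.001,"turn":0},
  {"tx":0,"ty":0,"tz":0,"turn":0},
  {"tx":0,"ty":0,"tz":0,"turn":0},
])

```text
time_s: 24.1
tcp_pos: [0.6446, -0.0477, 0.0811]
tool_rot: [[0.145, 0.989, 0.0], [0.989, -0.145, 0.0], [0.0, 0.0, -1.0]]
wrist_force: [-3.0, 0.3, 4.7]
opening: 0.0257
gripper_force: 60.0
```

```bash
python3 -c "
from h import *
s=sense();print(s['tcp_pos'].round(4),s['wrist_force'].round(1))"
```

```text
[ 0.6446 -0.0477  0.0811] [-3.   0.3  4.7]
```

White is seated. Release it and go to red.

Request:
move_arm([
  {"tx":0,"ty":0,"tz":0,"turn":0},
  {"tx":0,"ty":0,"tz":0,"turn":0},
  {"tx":0,"ty":0,"tz":0,"turn":0},
  {"tx":0,"ty":0,"tz":0,"turn":0},
  {"tx":0,"ty":0,"tz":0,"turn":0},
  {"tx":0,"ty":0,"tz":0,"turn":0},
  {"tx":0,"ty":0,"tz":0,"turn":0},
  {"tx":0,"ty":0,"tz":0,"turn":0},
], fingers=1)

```text
time_s: 24.9
tcp_pos: [0.6447, -0.0477, 0.0803]
tool_rot: [[0.145, 0.989, -0.0], [0.989, -0.145, -0.0], [-0.0, -0.0, -1.0]]
wrist_force: [-0.6, -0.0, -1.2]
opening: 0.0854
gripper_force: 0.0
```

Request:
move_arm([
  {"tx":0,"ty":0,"tz":0.01,"turn":0},
  {"tx":0,"ty":0,"tz":0.015,"turn":0},
  {"tx":0,"ty":0,"tz":0.02,"turn":0},
  {"tx":0,"ty":0,"tz":0.025,"turn":0},
  {"tx":0,"ty":0,"tz":0.025,"turn":0},
  {"tx":0,"ty":0,"tz":0.015,"turn":0},
  {"tx":0,"ty":0,"tz":0.005,"turn":0},
  {"tx":0,"ty":0,"tz":0,"turn":0},
])

```text
time_s: 25.7
tcp_pos: [0.6455, -0.0478, 0.197]
tool_rot: [[0.145, 0.989, 0.003], [0.989, -0.145, -0.0], [0.0, 0.003, -1.0]]
wrist_force: [0.2, 0.9, 0.1]
opening: 0.0852
gripper_force: 0.0
```

Request:
move_arm([
  {"tx":-0.01,"ty":0.007,"tz":0,"turn":0},
  {"tx":-0.026,"ty":0.019,"tz":0,"turn":0.02},
  {"tx":-0.031,"ty":0.022,"tz":0,"turn":0.03},
  {"tx":-0.031,"ty":0.022,"tz":0,"turn":0.03},
  {"tx":-0.031,"ty":0.022,"tz":0,"turn":0.02},
  {"tx":-0.026,"ty":0.019,"tz":0,"turn":0.016},
  {"tx":-0.014,"ty":0.01,"tz":0,"turn":0},
  {"tx":-0.0045,"ty":0.0036,"tz":0,"turn":0},
])

```text
time_s: 26.5
tcp_pos: [0.4691, 0.0776, 0.1947]
tool_rot: [[0.028, 1.0, -0.001], [1.0, -0.028, -0.0], [-0.0, -0.001, -1.0]]
wrist_force: [0.1, -0.6, 0.1]
opening: 0.0854
gripper_force: 0.0
```

```bash
python3 - <<'E'
from h import *
a=snap('scene','s6.png')[120:270,205:415,::-1]
cv2.imwrite('pics/z9.png',cv2.resize(a,(770,550),interpolation=2))
s=sense();print(s['tcp_pos'].round(4))
E
```

```text
[0.4698 0.0776 0.195 ]
```

View pics/z9.png

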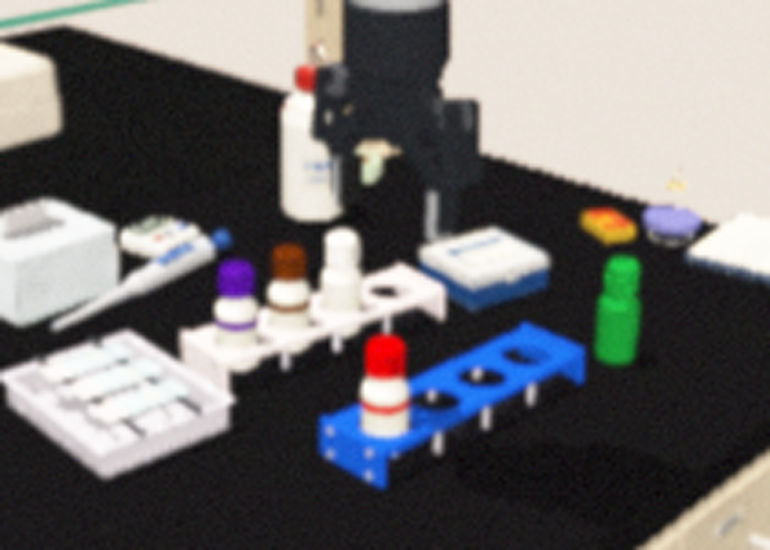

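Violet, brown and white are seated in order, with one free hole left at (385,290). Red remains at (385,385).

Request:
move_arm([
  {"tx":0,"ty":0,"tz":-0.01,"turn":0},
  {"tx":0,"ty":0,"tz":-0.02,"turn":0},
  {"tx":0,"ty":0,"tz":-0.025,"turn":0},
  {"tx":0,"ty":0,"tz":-0.025,"turn":0},
  {"tx":0,"ty":0,"tz":-0.02,"turn":0},
  {"tx":0,"ty":0,"tz":-0.01,"turn":0},
  {"tx":0,"ty":0,"tz":-0.005,"turn":0},
  {"tx":0,"ty":0,"tz":0,"turn":0},
])

```text
time_s: 27.35
tcp_pos: [0.4714, 0.0766, 0.0798]
tool_rot: [[0.03, 1.0, -0.001], [1.0, -0.03, -0.0], [-0.0, -0.001, -1.0]]
wrist_force: [-0.2, 0.1, -0.1]
opening: 0.0855
gripper_force: 0.0
```

Request:
move_arm([
  {"tx":0,"ty":0,"tz":0,"turn":0},
  {"tx":0,"ty":0,"tz":0,"turn":0},
  {"tx":0,"ty":0,"tz":0,"turn":0},
  {"tx":0,"ty":0,"tz":0,"turn":0},
  {"tx":0,"ty":0,"tz":0,"turn":0},
  {"tx":0,"ty":0,"tz":0,"turn":0},
  {"tx":0,"ty":0,"tz":0,"turn":0},
  {"tx":0,"ty":0,"tz":0,"turn":0},
], fingers=0)

```text
time_s: 28.15
tcp_pos: [0.4717, 0.077, 0.0811]
tool_rot: [[0.03, 1.0, 0.001], [1.0, -0.03, 0.0], [0.0, 0.001, -1.0]]
wrist_force: [-1.6, 0.3, 5.8]
opening: 0.0258
gripper_force: 59.0
```

Request:
move_arm([
  {"tx":0,"ty":0,"tz":0.005,"turn":0},
  {"tx":0,"ty":0,"tz":0.015,"turn":0},
  {"tx":0,"ty":0,"tz":0.02,"turn":0},
  {"tx":0,"ty":0,"tz":0.025,"turn":0},
  {"tx":0,"ty":0,"tz":0.025,"turn":0},
  {"tx":0,"ty":0,"tz":0.025,"turn":0},
  {"tx":0,"ty":0,"tz":0.01,"turn":0},
  {"tx":0,"ty":0,"tz":0,"turn":0},
])

```text
time_s: 28.95
tcp_pos: [0.4722, 0.0771, 0.2065]
tool_rot: [[0.03, 1.0, 0.003], [1.0, -0.03, 0.0], [0.001, 0.003, -1.0]]
wrist_force: [0.6, 0.5, 0.5]
opening: 0.0262
gripper_force: 59.1
```

```bash
python3 -c "
from h import *
s=sense();print(s['tcp_pos'].round(4),s['opening'],s['moment'].round(2))"
```

```text
[0.4722 0.0771 0.2065] 0.026224540235582572 [-0.02 -0.06  0.02]
```

Request:
move_arm([
  {"tx":0.005,"ty":-0.006,"tz":0,"turn":0},
  {"tx":0.015,"ty":-0.016,"tz":0,"turn":-0.016},
  {"tx":0.02,"ty":-0.022,"tz":0,"turn":-0.02},
  {"tx":0.02,"ty":-0.022,"tz":0,"turn":-0.02},
  {"tx":0.02,"ty":-0.022,"tz":0,"turn":-0.02},
  {"tx":0.02,"ty":-0.022,"tz":0,"turn":-0.02},
  {"tx":0.02,"ty":-0.022,"tz":0,"turn":-0.02},
  {"tx":0.02,"ty":-0.022,"tz":0,"turn":0},
])

```text
time_s: 29.75
tcp_pos: [0.6111, -0.0786, 0.203]
tool_rot: [[0.146, 0.989, -0.003], [0.989, -0.146, 0.0], [-0.0, -0.003, -1.0]]
wrist_force: [0.5, 0.9, 0.2]
opening: 0.0257
gripper_force: 59.1
```

Request:
move_arm([
  {"tx":0.015,"ty":-0.016,"tz":0,"turn":0},
  {"tx":0.008,"ty":-0.008,"tz":0,"turn":0},
  {"tx":0.0023,"ty":-0.002,"tz":0,"turn":0},
  {"tx":0,"ty":0,"tz":0,"turn":0},
  {"tx":0,"ty":0,"tz":-0.01,"turn":0},
  {"tx":0,"ty":0,"tz":-0.02,"turn":0},
  {"tx":0,"ty":0,"tz":-0.02,"turn":0},
  {"tx":0,"ty":0,"tz":-0.01,"turn":0},
])

```text
time_s: 30.55
tcp_pos: [0.6346, -0.102, 0.1431]
tool_rot: [[0.144, 0.99, -0.003], [0.99, -0.144, 0.001], [0.0, -0.003, -1.0]]
wrist_force: [-0.6, -0.5, -0.7]
opening: 0.0261
gripper_force: 59.2
```

```bash
python3 -c "
from h import *
s=sense();print(s['tcp_pos'].round(4),s['opening'],s['moment'].round(2))"
```

```text
[ 0.6346 -0.102   0.1431] 0.026068919971580007 [-0.04  0.01 -0.04]
```

Request:
move_arm([
  {"tx":0,"ty":0,"tz":0,"turn":0},
  {"tx":0,"ty":0,"tz":-0.01,"turn":0},
  {"tx":0,"ty":0,"tz":-0.012,"turn":0},
  {"tx":0,"ty":0,"tz":-0.012,"turn":0},
  {"tx":0,"ty":0,"tz":-0.007,"turn":0},
  {"tx":0,"ty":0,"tz":-0.005,"turn":0},
  {"tx":0,"ty":0,"tz":-0.005,"turn":0},
  {"tx":0,"ty":0,"tz":0,"turn":0},
])

```text
time_s: 31.35
tcp_pos: [0.6361, -0.1031, 0.0935]
tool_rot: [[0.145, 0.989, -0.001], [0.989, -0.145, 0.0], [-0.0, -0.001, -1.0]]
wrist_force: [-0.3, 0.6, -0.8]
opening: 0.026
gripper_force: 59.2
```

Request:
move_arm([
  {"tx":0,"ty":0,"tz":-0.004,"turn":0},
  {"tx":0,"ty":0,"tz":-0.003,"turn":0},
  {"tx":0,"ty":0,"tz":-0.003,"turn":0},
  {"tx":0,"ty":0,"tz":-0.002,"turn":0},
  {"tx":0,"ty":0,"tz":-0.001,"turn":0},
  {"tx":0,"ty":0,"tz":-0.001,"turn":0},
  {"tx":0,"ty":0,"tz":0,"turn":0},
  {"tx":0,"ty":0,"tz":0,"turn":0},
])

```text
time_s: 32.15
tcp_pos: [0.6365, -0.1031, 0.0811]
tool_rot: [[0.145, 0.989, 0.0], [0.989, -0.145, -0.0], [-0.0, 0.0, -1.0]]
wrist_force: [-2.3, 0.7, 4.6]
opening: 0.0261
gripper_force: 59.8
```

```bash
python3 -c "
from h import *
s=sense();print(s['tcp_pos'].round(4),s['wrist_force'].round(1))"
```

```text
[ 0.6365 -0.1031  0.0811] [-2.3  0.7  4.6]
```

Red is seated. Release, rise and back away to clear the view.

Request:
move_arm([
  {"tx":0,"ty":0,"tz":0,"turn":0},
  {"tx":0,"ty":0,"tz":0,"turn":0},
  {"tx":0,"ty":0,"tz":0,"turn":0},
  {"tx":0,"ty":0,"tz":0,"turn":0},
  {"tx":0,"ty":0,"tz":0,"turn":0},
  {"tx":0,"ty":0,"tz":0,"turn":0},
  {"tx":0,"ty":0,"tz":0,"turn":0},
  {"tx":0,"ty":0,"tz":0,"turn":0},
], fingers=1)

```text
time_s: 32.95
tcp_pos: [0.6365, -0.1031, 0.0803]
tool_rot: [[0.145, 0.989, -0.0], [0.989, -0.145, -0.0], [-0.0, -0.0, -1.0]]
wrist_force: [-0.3, -0.4, 0.5]
opening: 0.0854
gripper_force: 0.0
```

Request:
move_arm([
  {"tx":0,"ty":0,"tz":0.01,"turn":0},
  {"tx":0,"ty":0,"tz":0.015,"turn":0},
  {"tx":0,"ty":0,"tz":0.02,"turn":0},
  {"tx":0,"ty":0,"tz":0.025,"turn":0},
  {"tx":0,"ty":0,"tz":0.025,"turn":0},
  {"tx":0,"ty":0,"tz":0.025,"turn":0},
  {"tx":0,"ty":0,"tz":0.015,"turn":0},
  {"tx":0,"ty":0,"tz":0.005,"turn":0},
])

```text
time_s: 33.75
tcp_pos: [0.6379, -0.1034, 0.2242]
tool_rot: [[0.145, 0.989, 0.005], [0.989, -0.145, -0.001], [-0.0, 0.005, -1.0]]
wrist_force: [-0.1, -0.1, -0.1]
opening: 0.0853
gripper_force: 0.0
```

Request:
move_arm([
  {"tx":-0.01,"ty":-0.015,"tz":0,"turn":0},
  {"tx":-0.02,"ty":-0.03,"tz":0,"turn":0},
  {"tx":-0.02,"ty":-0.03,"tz":0,"turn":0},
  {"tx":-0.02,"ty":-0.03,"tz":0,"turn":0},
  {"tx":-0.02,"ty":-0.03,"tz":0,"turn":0},
  {"tx":-0.02,"ty":-0.03,"tz":0,"turn":0},
  {"tx":-0.01,"ty":-0.015,"tz":0,"turn":0},
  {"tx":0,"ty":0,"tz":0,"turn":0},
])

```text
time_s: 34.55
tcp_pos: [0.5137, -0.2854, 0.2195]
tool_rot: [[0.149, 0.989, -0.002], [0.989, -0.149, 0.0], [-0.0, -0.002, -1.0]]
wrist_force: [0.2, -0.5, -0.6]
opening: 0.0853
gripper_force: 0.0
```

```bash
python3 - <<'E'
from h import *
a=snap('scene','s7.png')[120:270,205:415,::-1]
b=snap('top','t7.png')[130:265,180:390,::-1]
cv2.imwrite('pics/z10.png',np.vstack([cv2.resize(a,(420,300),interpolation=2),cv2.resize(b,(420,270),interpolation=2)]))
E
```

```text
(no output)
```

View pics/z10.png

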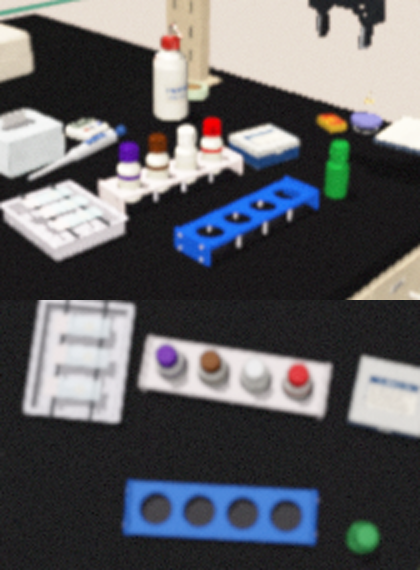

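From the tray end, the white rack holds violet (168,357), brown (210,362), white (255,375) and red (298,377). All four are upright and fully down, the blue rack is empty and the bystanders haven't moved.

```bash
python3 -c "
from workcell import *
print(close_job())"
```

```text
the job is handed in; nothing more can be done
None
```

The four bottles stand upright and fully down in the white rack, violet nearest the tray, then brown, white and red. The slide box, spirit lamp and match box were not touched, and the job is handed in.

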